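# Start the screen dryer's program and turn its status sign

### The arm

A 6-joint arm with a two-finger parallel gripper is mounted at the origin on the work surface. World frame = base frame: x ahead of the robot, y to its left, z up, the work surface at z = 0. Lengths are in mm, angles in rad, forces in N, time in s.
With the tool pointing down it reaches from about 350 to 925 mm from the base axis. Payload 6.4 kg.
Tool frame: the origin (TCP) lies between the finger pads; the fingertips stand 25 mm ahead of it and the grasp point (between the pads) lies 6 mm ahead of it; z points along the fingers, y is the direction in which the jaws open and shut (so a half turn about z gives the same grasp; the last joint's range is limited). The gripper opens to 85 mm and grips with 20 to 120 N. Pads are 22 mm wide; open, the fingers measure 114 mm over their backs; the gripper's body (76 mm by 85 mm) begins 54 mm behind the grasp point. The pads swing forward as they close: fully open they stand 13 mm farther back than shut.
Start: joints at [-1.295, 0.245, 1.558, -0, 1.339, -0.174], TCP at [282.617, -585.356, 256.29] pointing down, gripper open.
Joint ranges: [-3.13, 3.13], [-1.02, 2.26], [0.13, 2.54], [-0.95, 4.09], [0.21, 2.88], [-2.74, 2.74]. Speed limits (rad/s): [2.57, 2.57, 3.14, 3.14, 3.14, 3.14].

### API

Orientations are given as a rotation vector (axis times angle).
In Python, from cell import r gives the robot as it stands.
- The arm moves only by the tool jog_arm, never from a script. Its arguments are lists of equal length, an entry for each row: "claw": the opening, from 0 (shut) to 1 (fully open); "delta_pos": the shift along the tool's x, y, z in m, a list of three; "roll": the turn about the tool's z in rad. In form: {"claw": [claw, ...], "delta_pos": [[dx, dy, dz], ...], "roll": [roll, ...]}. A call has 1 to 5 rows; each row shifts and turns the commanded pose from where the row before left it, along the tool's axes as they then stand; what a row does not reach is not made up. A row lasts 1/12 s, in which the tool goes at most 41.7 mm and 7.16 degrees, less where a joint would pass 70% of its speed; a pose out of reach is approached as far as the arm can. A call with a gripper value outside its range is refused whole. The fingers move at their own pace and stop on an object; "squeeze" is the grip in N (left out, the last holds). Time passes only in rows, so rows that do not move let the fingers close. It gives the time, the measured TCP pose, the force and the opening at its end, in the units of the state.
- r.get_obs(): the state, without advancing time (a new reading comes with each control period).
- r.snapshot(name): name is "scene" or "top" or "wrist"; returns (picture, depth): 420x560x3 uint8, red, green, blue; 420x560 float32, mm along the optical axis (not along the pixel's ray), 0 where there is no reading.
- r.camera_params(name): a dict with "mtx" (3x3 intrinsics, pixels), "k1" (the pictures are not rectified: a ray, as slopes to the right and down, at radius r is drawn at 1 + k1 r^2 times it, then the intrinsics apply), "camera_from_world" (4x4, takes a point from world to camera coordinates); the wrist camera has in their place "tool_from_camera" (4x4, takes a point from camera to tool coordinates, whose origin is the TCP and whose axes are the flange's). Camera axes: x right, y down, z forward; pixel columns grow to the right and rows downward; lengths in mm; the calibration is good to about 2 mm. A picture is of the moment at which its call begins: read the wrist's pose just before it. camera_params takes no time and is no camera call.
- r.close_job(): hands the job in, once; it reports no verdict.
The state is a dict: "t": time; "joint_positions": joint angles; "joint_velocities": joint speeds; "joint_efforts": joint torques, N m; "eef_pos": TCP position; "eef_rot": TCP orientation; "force": force on the tool from outside, world axes, zero at the start; "torque": the same for the moment, N m; "width": finger opening in mm.
Only numpy, scipy, OpenCV 4.12 (cv2) and the standard library are available. Lean on these libraries where they do the work, as an engineer would, in place of code of your own. Each camera call takes 0.05 s, during which the arm holds its last target.

### The job

Get the screen dryer ready for the next wet frames: on its control box, set the bank of four slide switches so that the two outer ones are fully on (slid away from the robot, to the white line) and the two inner ones fully off. Then swivel the two-sided sign half a turn, so that its ring face looks away from the robot and the board stands lined up along its foot. Leave the jar, the can and the squeegee where they are.

Things in the scene. Friction and masses are not known exactly. Their poses are not given: they have to be found in the camera images.
- control_box: Grey control box of the dryer, fixed to the bench, 150 x 150 mm, 50 mm high. Origin: centre of its underside; x points roughly away from the robot (yaw within 0.45 rad), y to the robot's left. On top stand four black switch modules side by side, at y = -37.5, -12.5, +12.5 and +37.5 mm; which of a, b, c, d stands in which place varies.
- switch_a: Black slide-switch module on top of the box: 70 mm along x, 24 mm along y, 16 mm high, so its top face is 66 mm above the bench. Origin: centre of its underside; axes parallel to the box's. A white line marks its on end (+x, away from the robot).
- nub_a (a joint): Travel in m of the white nub of switch_a: 0 = off (end of travel nearest the robot), 0.014 = on (end farthest from the robot, by the white line). It slides along the module's x, stays where it is left, and takes about 1.5 N to slide; firm stops at both ends.
- nub_a_top (a point): Centre of the top of the nub of switch_a; moves with the nub. The nub is 6 mm along x, 8 mm along y and stands 15 mm above the module's top face (its top is 81 mm above the bench). Off: 7 mm on the -x side of the module's centre; on: 7 mm on the +x side.
- switch_b: Black slide-switch module on top of the box: 70 mm along x, 24 mm along y, 16 mm high, so its top face is 66 mm above the bench. Origin: centre of its underside; axes parallel to the box's. A white line marks its on end (+x, away from the robot).
- nub_b (a joint): Travel in m of the white nub of switch_b: 0 = off (end of travel nearest the robot), 0.014 = on (end farthest from the robot, by the white line). It slides along the module's x, stays where it is left, and takes about 1.5 N to slide; firm stops at both ends.
- nub_b_top (a point): Centre of the top of the nub of switch_b; moves with the nub. The nub is 6 mm along x, 8 mm along y and stands 15 mm above the module's top face (its top is 81 mm above the bench). Off: 7 mm on the -x side of the module's centre; on: 7 mm on the +x side.
- switch_c: Black slide-switch module on top of the box: 70 mm along x, 24 mm along y, 16 mm high, so its top face is 66 mm above the bench. Origin: centre of its underside; axes parallel to the box's. A white line marks its on end (+x, away from the robot).
- nub_c (a joint): Travel in m of the white nub of switch_c: 0 = off (end of travel nearest the robot), 0.014 = on (end farthest from the robot, by the white line). It slides along the module's x, stays where it is left, and takes about 1.5 N to slide; firm stops at both ends.
- nub_c_top (a point): Centre of the top of the nub of switch_c; moves with the nub. The nub is 6 mm along x, 8 mm along y and stands 15 mm above the module's top face (its top is 81 mm above the bench). Off: 7 mm on the -x side of the module's centre; on: 7 mm on the +x side.
- switch_d: Black slide-switch module on top of the box: 70 mm along x, 24 mm along y, 16 mm high, so its top face is 66 mm above the bench. Origin: centre of its underside; axes parallel to the box's. A white line marks its on end (+x, away from the robot).
- nub_d (a joint): Travel in m of the white nub of switch_d: 0 = off (end of travel nearest the robot), 0.014 = on (end farthest from the robot, by the white line). It slides along the module's x, stays where it is left, and takes about 1.5 N to slide; firm stops at both ends.
- nub_d_top (a point): Centre of the top of the nub of switch_d; moves with the nub. The nub is 6 mm along x, 8 mm along y and stands 15 mm above the module's top face (its top is 81 mm above the bench). Off: 7 mm on the -x side of the module's centre; on: 7 mm on the +x side.
- sign_foot: Dark steel foot of the status sign, fixed to the bench: 70 mm along x, 150 mm along y, 12 mm high. Origin: centre of its underside, on the vertical swivel axis. Its x axis points roughly away from the robot (yaw within 0.5 rad). A thin post carries the board.
- sign (a joint): Turn in rad of the sign's board about the vertical axis through the foot's origin, counter-clockwise seen from above; no stops, light friction (0.03 N m), stays where it is left. 0: the board lies along the foot's y with its ring face towards the robot (-x of the foot). It starts within 0.3 rad of 0.
- ring_face (a point): Centre of the board's face with a raised dark ring (61 mm across), 4 mm from the swivel axis, 110 mm above the bench. Axes are the board's: x normal to it, from the ring face to the bar face; y along its width; z up. The white board is 140 mm wide, 90 mm high (from 65 to 155 mm above the bench), 8 mm thick, with the axis through the middle of its width.
- bar_face (a point): Centre of the board's other face, which carries a raised dark level bar (64 x 16 mm); 4 mm from the swivel axis on the other side, 110 mm above the bench. Same axes as ring_face.
- ink_jar: Bystander: closed glass jar, 60 mm across, 85 mm high, standing loose on the bench. Origin: centre of its underside.
- squeegee: Bystander: wooden squeegee with a rubber blade, 200 mm along its y, 57 mm wide (15 mm on the -x side of its origin, 42 mm on the +x side), 24 mm high, lying loose. Origin on its underside, under the middle of the wooden grip.
- ink_tub: Bystander: white ink can, 84 mm across, 95 mm high, standing loose. Origin: centre of its underside.
Things that resemble listed ones, but are neither listed nor needed, are in the scene too. Leave any green look-alike of the control_box alone.

How it is judged:
By the outcome, as a careful person would: the job done as asked, in the order asked, and still so for the second after the job is handed in, with the robot touching nothing.
It also fails if it takes over 54 s, if anything falls off the work surface, if the arm or the gripper's body presses on something with over 40 N, if the wrist force passes 120 N, or if a joint passes its speed limit or range.

## Working session

There is one attempt and no reset: what is moved stays moved. The work goes in short steps, Python scripts to look and compute and a tool call to move; the robot and the scene stay as the last step left them, time stands still between calls to the robot, and variables do not carry over. Pictures are saved under pics/ and viewed, and the job is handed in when it is done.

Besides the shell and the picture viewer there is one more tool, called after "Emit:" as name(argument=value, ...), one argument or row to a line, values as JSON. jog_arm: Moves the arm, as the interface text tells. Its arguments: {"type":"object","properties":{"claw":{"type":"array"},"delta_pos":{"type":"array"},"roll":{"type":"array"},"squeeze":{"type":"number"}},"required":["claw","delta_pos","roll"]}

```bash
ls; mkdir -p pics; python3 - <<'E'
from cell import r
import cv2,numpy as np,pickle
o=r.get_obs();print(o)
for n in("scene","top"):
    p,d=r.snapshot(n);c=r.camera_params(n)
    pickle.dump((p,d,c,o),open(n+".pkl","wb"))
    cv2.imwrite(f"pics/{n}0.png",p[:,:,::-1]);print(c)
print(r.camera_params("wrist"))
E
```

```text
pics
{'t': 0.0, 'joint_positions': array([-1.29510364e+00,  2.45816797e-01,  1.55902580e+00, -1.34998526e-05,
        1.33866051e+00, -1.74117239e-01]), 'joint_velocities': array([ 3.39646179e-04,  6.48068909e-05, -1.38430993e-03, -4.49983642e-04,
       -3.13254259e-04, -1.14236006e-03]), 'joint_efforts': array([ 9.46305627e-04, -4.29510856e+01, -3.26125503e+01, -9.06487139e-05,
        5.39764878e-03, -6.39946933e-06]), 'eef_pos': array([ 282.46889541, -584.85334745,  255.17218209]), 'eef_rot': array([-3.06061222e+00, -7.00197681e-01,  1.72845241e-04]), 'force': array([-0.39383891, -0.67170875, -0.35654821]), 'torque': array([-0.01568404, -0.00657308, -0.03524238]), 'width': 85.4465863241214}
{'mtx': array([[383.43752071,   0.        , 275.52206094],
       [  0.        , 383.43752071, 207.02653614],
       [  0.        ,   0.        ,   1.        ]]), 'k1': 0.023675059875155825, 'camera_from_world': array([[-8.39603331e-01,  5.43199900e-01, -3.40675184e-04,
         5.02014906e+02],
       [ 2.96653014e-01,  4.57999671e-01, -8.37993610e-01,
        -1.08543379e+02],
       [-4.550
[... 564 characters left out ...]
  2.02408195e-02, -9.97468643e-01,
         1.13708236e+03],
       [ 0.00000000e+00,  0.00000000e+00,  0.00000000e+00,
         1.00000000e+00]])}
{'mtx': array([[376.48581138,   0.        , 280.35293011],
       [  0.        , 376.48581138, 211.7948296 ],
       [  0.        ,   0.        ,   1.        ]]), 'k1': -0.03531915666660269, 'tool_from_camera': array([[-5.78454786e-04, -9.51663160e-01, -3.07143118e-01,
         7.87059103e+01],
       [ 9.99999426e-01, -2.73409794e-04, -1.03619585e-03,
        -6.57148794e-01],
       [ 9.02133485e-04, -3.07143541e-01,  9.51662772e-01,
        -1.17718073e+02],
       [ 0.00000000e+00,  0.00000000e+00,  0.00000000e+00,
         1.00000000e+00]])}
```

View pics/scene0.png

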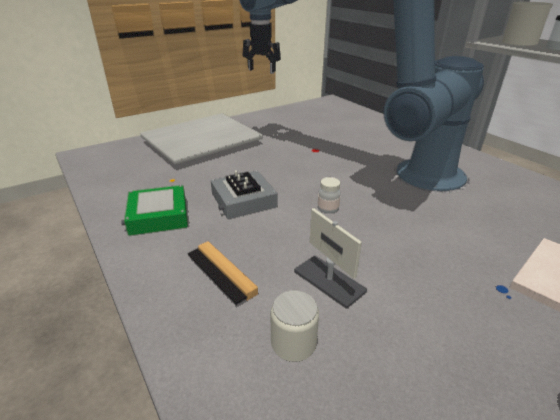

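View pics/top0.png

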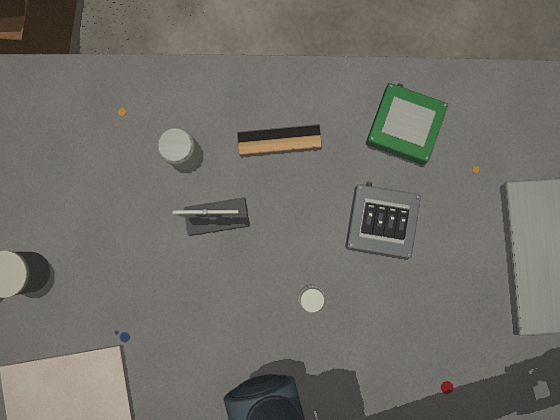

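The overview shows the grey box near top pixel (384,221), the sign's foot near (217,217) and the jar at (312,299). The can is at (177,146), the squeegee at (280,140), and the green look-alike at (408,123). Next I'll zoom in and measure.

```bash
cat > h.py <<'E'
import numpy as np,cv2,pickle
from scipy.spatial.transform import Rotation as R
def undist(px,c):
    K=c['mtx'];px=np.atleast_2d(np.array(px,float))
    D=np.array([c['k1'],0,0,0,0])
    return cv2.undistortPoints(px[:,None],K,D)[:,0]
def cw(c,obs=None):
    if 'camera_from_world' in c: return np.linalg.inv(c['camera_from_world'])
    T=np.eye(4);T[:3,:3]=R.from_rotvec(obs['eef_rot']).as_matrix();T[:3,3]=obs['eef_pos']
    return T@c['tool_from_camera']
def onplane(px,z,c,obs=None):
    W=cw(c,obs);n=undist(px,c);d=np.c_[n,np.ones(len(n))]@W[:3,:3].T;o=W[:3,3]
    return o+d*((z-o[2])/d[:,2])[:,None]
def cloud(p,d,c,obs=None):
    h,w=d.shape;u,v=np.meshgrid(np.arange(w),np.arange(h))
    n=undist(np.c_[u.ravel(),v.ravel()],c);X=np.c_[n,np.ones(len(n))]*d.ravel()[:,None]
    W=cw(c,obs);return (X@W[:3,:3].T+W[:3,3]).reshape(h,w,3)
def proj(X,c,obs=None):
    W=np.linalg.inv(cw(c,obs));X=np.atleast_2d(X)
    return cv2.projectPoints(X.astype(float),cv2.Rodrigues(W[:3,:3])[0],W[:3,3],c['mtx'],np.array([c['k1'],0,0,0,0]))[0][:,0]
E
python3 - <<'E'
from h import *
p,d,c,o=pickle.load(open('top.pkl','rb'));P=cloud(p,d,c)
cv2.imwrite('pics/box0.png',cv2.resize(p[175:265,335:435,::-1],None,fx=6,fy=6,interpolation=cv2.INTER_CUBIC))
cv2.imwrite('pics/sign0.png',cv2.resize(p[185:245,160:260,::-1],None,fx=7,fy=7,interpolation=cv2.INTER_CUBIC))
for n,pt in dict(boxtopcorner=(355,240),bench=(300,200),sw=(384,212),jar=(312,299),tub=(176,146),board=(205,212)).items(): print(n,P[pt[1],pt[0]].round(1))
E
```

```text
boxtopcorner [ 540.4 -123.5   52.2]
bench [6.354e+02 4.000e+00 6.000e-01]
sw [ 604.8 -186.6   68.6]
jar [407.4 -26.1  86.4]
tub [743.3 286.9  93.6]
board [590.4 203.9 157.8]
```

View pics/box0.png

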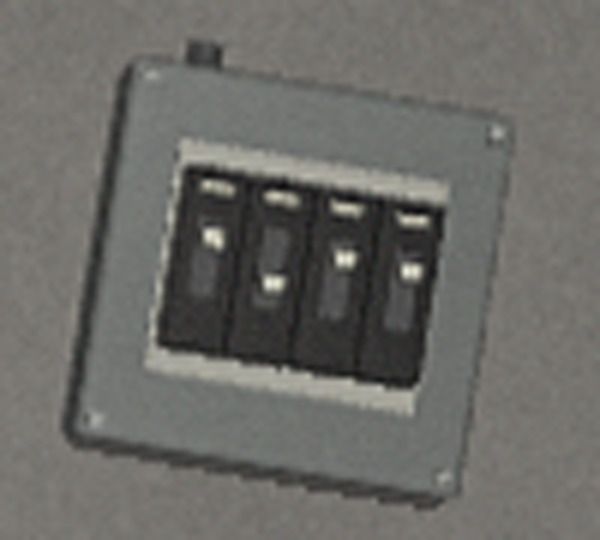

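View pics/sign0.png

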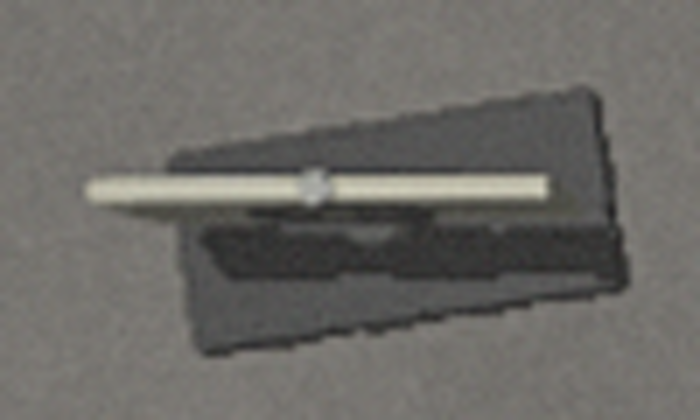

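```bash
python3 - <<'E'
from h import *
p,d,c,o=pickle.load(open('top.pkl','rb'));P=cloud(p,d,c)
Z=P[...,2]
def rect(m,name):
    pts=P[m][:,:2].astype(np.float32);print(name,m.sum(),Z[m].mean(),cv2.minAreaRect(pts))
def win(x0,x1,y0,y1):
    m=np.zeros(Z.shape,bool);m[y0:y1,x0:x1]=1;return m
rect(win(340,425,178,262)&(Z>44)&(Z<58),'boxtop')
m=win(340,425,178,262)&(Z>60)&(Z<72);rect(m,'mods')
rect(win(175,260,190,240)&(Z>7)&(Z<17),'foot')
m=win(160,260,190,240)&(Z>148);rect(m,'board');print(Z[m].max(),P[np.where(m&(Z>159))].round(1)[:20])
s=p[175:265,335:435].max(2)>150
n,l,st,ce=cv2.connectedComponentsWithStats((s&(Z[175:265,335:435]>60)).astype(np.uint8))
for i in range(1,n): print(st[i],ce[i]+[335,175],onplane(ce[i]+[335,175],81,c).round(1),onplane(ce[i]+[335,175],66,c).round(1))
p,d,c,o=pickle.load(open('scene.pkl','rb'));P=cloud(p,d,c);Z=P[...,2]
rect(win(205,285,165,220)&(Z>46)&(Z<56),'boxtop S')
rect(win(285,370,250,305)&(Z>7)&(Z<17),'foot S')
m=win(300,365,205,285)&(Z>50);rect(m,'board S');print(Z[m].max())
cv2.imwrite('pics/sign0s.png',cv2.resize(p[200:305,285:375,::-1],None,fx=5,fy=5,interpolation=cv2.INTER_CUBIC))
E
```

```text
boxtop 2850 50.34095234076674 ((586.8369140625, -189.5101776123047), (151.08656311035156, 150.0695037841797), 81.4070816040039)
mods 1280 66.23200637585782 ((586.8865966796875, -189.08888244628906), (99.9291763305664, 70.1846694946289), 81.54458618164062)
foot 1365 12.292914737074309 ((590.8316040039062, 199.32888793945312), (100.57574462890625, 177.54345703125), 3.5129756927490234)
board 286 244.41781955271193 ((573.2388916015625, 136.71128845214844), (271.7284240722656, 44.25335693359375), 74.7748794555664)
1175.4771558742477 [[ 516.2   11.4 1175.5]
 [ 516.2   11.4 1175.5]
 [ 516.2   11.4 1175.5]
 [ 516.2   11.4 1175.5]
 [ 516.2   11.4 1175.5]
 [ 516.2   11.4 1175.5]
 [ 516.2   11.4 1175.5]
 [ 516.2   11.4 1175.5]
 [ 516.2   11.4 1175.5]
 [ 516.2   11.4 1175.5]
 [ 596.4  207.6  161.2]
 [ 596.4  205.5  161.4]
 [ 596.4  203.2  162.5]
 [ 593.7  243.9  159.2]
 [ 594.4  207.9  159.6]
 [ 594.4  205.6  160.4]
 [ 594.2  203.1  162.7]
 [ 592.2  209.7  160.5]
 [ 591.9  206.9  164.5]
 [ 592.4  201.4  160.3]]
[34 30  5  2  5] [371.  205.6] [[ 617.6 -155.1   81. ]] [[ 619.  -157.4   66. ]]
[71 
[... 514 characters left out ...]
591.8 -202.3   81. ]] [[ 592.8 -205.3   66. ]]
[67 44  3  2  6] [403.  219.5] [[ 587.7 -227.    81. ]] [[ 588.7 -230.3   66. ]]
[44 46  3  2  6] [380.  221.5] [[ 582.3 -175.5   81. ]] [[ 583.2 -178.1   66. ]]
[45 64  1  1  1] [380. 239.] [[ 543.1 -175.9   81. ]] [[ 543.4 -178.4   66. ]]
boxtop S 817 48.059910820784815 ((589.7129516601562, -185.54678344726562), (150.61642456054688, 149.2158203125), 81.38353729248047)
foot S 1525 10.18857236076635 ((594.3460693359375, 207.55445861816406), (72.22825622558594, 150.24185180664062), 10.808249473571777)
board S 2019 118.88255589102567 ((773.5523681640625, 427.594970703125), (673.624267578125, 95.74055480957031), 50.78706359863281)
592.6083222993719
```

View pics/sign0s.png

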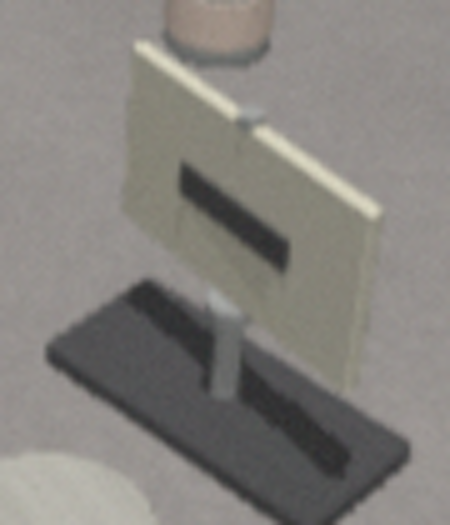

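```bash
cat >> h.py <<'E'
def rel(o,target,yaw_y):
    """tool-frame delta (m) to target TCP (mm, world), after which roll to have tool y along yaw_y (mod pi)"""
    M=R.from_rotvec(o['eef_rot']).as_matrix()
    d=M.T@(np.array(target)-o['eef_pos'])/1000
    yt=M.T@np.array([np.cos(yaw_y),np.sin(yaw_y),0]); a=np.arctan2(-yt[0],yt[1])
    return d.round(4),a, M.round(3)
E
python3 - <<'E'
from h import *
from cell import r
o=r.get_obs()
d,a,M=rel(o,[587,-187,230],-0.15);print(d,a,a-np.pi,a+np.pi,'\n',M,o['joint_positions'].round(3))
E
```

```text
[ 0.4472 -0.2259  0.0258] -0.9710335019516328 -4.112626155541426 2.17055915163816 
 [[ 0.901  0.435 -0.001]
 [ 0.435 -0.901  0.002]
 [ 0.    -0.002 -1.   ]] [-1.295  0.246  1.559 -0.     1.339 -0.174]
```

Emit:
jog_arm(
  claw=[0.4, 0.4, 0.4, 0.4, 0.4],
  delta_pos=[
    [0.034, -0.0172, 0.002],
    [0.034, -0.0172, 0.002],
    [0.034, -0.0172, 0.002],
    [0.034, -0.0172, 0.002],
    [0.034, -0.0172, 0.002],
  ],
  roll=[0, 0, 0, 0, 0],
  squeeze=20,
)

```text
t: 0.52
eef_pos: [398.9, -432.3, 245.6]
eef_rot: [-3.062, -0.7, 0.0]
force: [0.6, -0.4, 0.5]
width: 34.2
```

Emit:
jog_arm(
  claw=[0.4, 0.4, 0.4, 0.4, 0.4],
  delta_pos=[
    [0.034, -0.0172, 0.002],
    [0.034, -0.0172, 0.002],
    [0.034, -0.0172, 0.002],
    [0.034, -0.0172, 0.002],
    [0.034, -0.0172, 0.002],
  ],
  roll=[0, 0, 0, 0, 0],
)

```text
t: 0.93
eef_pos: [514.7, -280.8, 235.8]
eef_rot: [-3.062, -0.7, 0.001]
force: [-0.1, -0.0, -0.9]
width: 34.6
```

Emit:
jog_arm(
  claw=[0.4, 0.4, 0.4, 0.4, 0.4],
  delta_pos=[
    [0.034, -0.0172, 0.002],
    [0.034, -0.0172, 0.002],
    [0.034, -0.0172, 0.002],
    [0, 0, 0],
    [0, 0, 0],
  ],
  roll=[0, 0, 0, -0.12, -0.12],
)

```text
t: 1.35
eef_pos: [584.2, -189.4, 229.4]
eef_rot: [-2.95, -1.076, 0.001]
force: [-0.4, -0.6, -0.0]
width: 34.3
```

Emit:
jog_arm(
  claw=[0.4, 0.4, 0.4, 0.4, 0.4],
  delta_pos=[
    [0, 0, 0],
    [0, 0, 0],
    [0, 0, 0],
    [0, 0, 0],
    [0, 0, 0],
  ],
  roll=[-0.12, -0.12, -0.12, -0.12, -0.12],
)

```text
t: 1.77
eef_pos: [583.2, -191.6, 229.7]
eef_rot: [-2.504, -1.895, 0.001]
force: [-0.3, 0.6, -0.0]
width: 34.4
```

Emit:
jog_arm(
  claw=[0.4, 0.4],
  delta_pos=[
    [0, 0, 0],
    [0, 0, 0],
  ],
  roll=[-0.12, -0.011],
)

```text
t: 1.93
eef_pos: [583.2, -191.7, 229.7]
eef_rot: [-2.378, -2.051, 0.001]
force: [0.0, -0.3, -0.6]
width: 34.5
```

```bash
cat > look.py <<'E'
import sys
from h import *
from cell import r
n=sys.argv[1]
o=r.get_obs();p,d=r.snapshot('wrist');c=r.camera_params('wrist')
pickle.dump((p,d,c,o),open(n+'.pkl','wb'))
cv2.imwrite(f'pics/{n}.png',p[:,:,::-1])
print(o['t'],o['eef_pos'],o['eef_rot'],o['width'],o['joint_positions'].round(3),o['force'].round(1))
E
python3 look.py w1; python3 - <<'E'
from h import *
p,d,c,o=pickle.load(open('w1.pkl','rb'))
print(proj([[587,-188,66],[587,-188,50]],c,o), rel(o,[587,-187,230],-0.15))
E
```

```text
1.9333 [ 583.15074154 -191.66702204  229.71011602] [-2.37847040e+00 -2.05093607e+00  5.80122991e-04] 34.45344797451137 [-0.502  0.187  1.676 -0.     1.28  -0.354] [ 0.  -0.3 -0.6]
[[285.52785369 192.72870856]
 [285.30271604 187.6578625 ]] (array([ 0.0052,  0.0031, -0.0003]), np.float64(0.0023776537168007), array([[ 0.147,  0.989, -0.001],
       [ 0.989, -0.147,  0.   ],
       [ 0.   , -0.001, -1.   ]]))
```

View pics/w1.png

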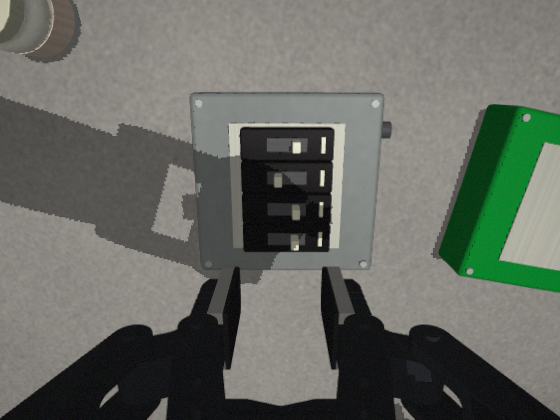

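The wrist view shows the box squarely. The nub tops are near (297,147), (278,180), (296,210) and (295,240), counting from the left module at the top of the picture, with the white lines at column ~322. I'll refine these.

```bash
python3 - <<'E'
from h import *
p,d,c,o=pickle.load(open('w1.pkl','rb'));P=cloud(p,d,c,o);Z=P[...,2]
m=np.zeros(Z.shape,bool);m[85:275,185:390]=1
for lo,hi,n in((44,56,'box'),(60,72,'mods')):
    k=m&(Z>lo)&(Z<hi);print(n,k.sum(),Z[k].mean(),cv2.minAreaRect(P[k][:,:2].astype(np.float32)))
k=(m&(Z>77)&(Z<90)).astype(np.uint8)
n,l,st,ce=cv2.connectedComponentsWithStats(k)
for i in range(1,n):
    if st[i][4]>5: print(st[i],P[l==i].mean(0).round(1))
cv2.imwrite('pics/w1z.png',cv2.resize(p[85:275,185:385,::-1],None,fx=3,fy=3,interpolation=cv2.INTER_CUBIC))
E
```

```text
box 20907 50.07759065217383 ((587.7251586914062, -188.04054260253906), (148.8751983642578, 150.7944793701172), 81.44139099121094)
mods 10711 65.95501837239092 ((587.7066040039062, -188.2615966796875), (99.26515197753906, 70.27462768554688), 81.40511322021484)
[292 141   9  12 103] [ 599.5 -151.9   80.5]
[274 175   8  12  91] [ 582.9 -174.3   80.8]
[292 208   8  12  91] [ 592.4 -201.2   80.6]
[291 239   8  11  85] [ 588.3 -225.5   80.5]
```

View pics/w1z.png

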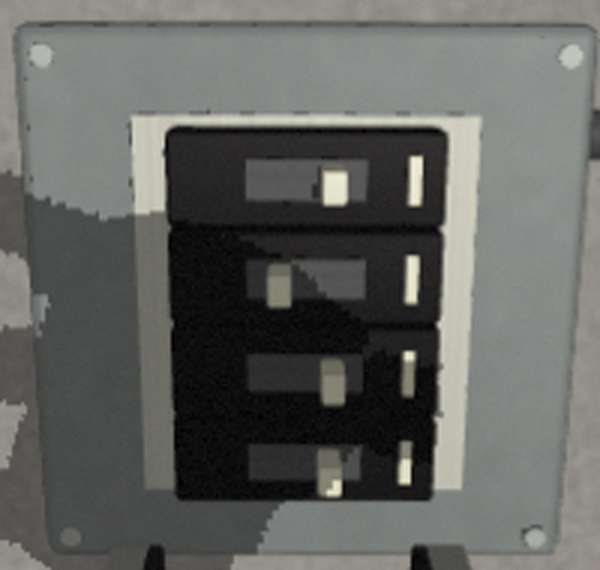

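```bash
python3 - <<'E'
from h import *
p,d,c,o=pickle.load(open('w1.pkl','rb'))
print(rel(o,[592.4,-201.2,97],-0.15))
E
```

```text
(array([-0.0081,  0.0107,  0.1327]), np.float64(0.0023776537168007), array([[ 0.147,  0.989, -0.001],
       [ 0.989, -0.147,  0.   ],
       [ 0.   , -0.001, -1.   ]]))
```

Emit:
jog_arm(
  claw=[0.4, 0.4, 0.4, 0.4, 0.4],
  delta_pos=[
    [-0.008, 0.0107, 0.02],
    [0, 0, 0.035],
    [0, 0, 0.035],
    [0, 0, 0.025],
    [0, 0, 0],
  ],
  roll=[0, 0, 0, 0, 0],
)

```text
t: 2.4
eef_pos: [588.8, -199.2, 108.4]
eef_rot: [-2.376, -2.038, 0.007]
force: [-0.2, -0.4, -0.7]
width: 34.1
```

```bash
python3 look.py w2; python3 - <<'E'
from h import *
p,d,c,o=pickle.load(open('w2.pkl','rb'))
print(rel(o,[592.4,-201.2,97],-0.15)[:2])
E
```

```text
2.4 [ 588.7915189  -199.23697195  108.35552338] [-2.37558913 -2.03771671  0.00681982] 34.05530476146463 [-0.508  0.355  1.713 -0.     1.086 -0.356] [-0.2 -0.4 -0.7]
(array([-0.0014,  0.004 ,  0.0113]), np.float64(-0.0028430816980041544))
```

View pics/w2.png

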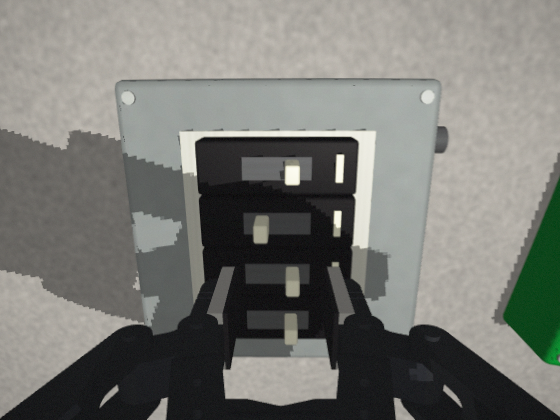

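The wrist view shows nub 3 at (293,281) lying between the pads. Both pad tips are clear of the other nubs.

Emit:
jog_arm(
  claw=[0.4, 0.4, 0.4],
  delta_pos=[
    [-0.001, 0.0035, 0.006],
    [0, 0, 0.005],
    [0, 0, 0],
  ],
  roll=[0, 0, 0],
)

```text
t: 2.7
eef_pos: [597.0, -203.3, 105.4]
eef_rot: [2.381, 2.047, 0.001]
force: [0.8, -0.4, -0.4]
width: 34.3
```

Emit:
jog_arm(
  claw=[0, 0, 0, 0, 0],
  delta_pos=[
    [0, 0, 0],
    [0, 0, 0],
    [0, 0, 0],
    [0, 0, 0],
    [0, 0, 0],
  ],
  roll=[0, 0, 0, 0, 0],
  squeeze=20,
)

```text
t: 3.12
eef_pos: [593.8, -202.6, 104.9]
eef_rot: [-2.377, -2.046, 0.007]
force: [-11.9, 1.0, 7.3]
width: 3.3
```

Emit:
jog_arm(
  claw=[0.4, 0.4, 0.4, 0.4],
  delta_pos=[
    [0, 0, 0],
    [0, 0, 0],
    [0, 0, 0],
    [0, 0, 0],
  ],
  roll=[0, 0, 0, 0],
)

```text
t: 3.45
eef_pos: [596.5, -202.9, 104.7]
eef_rot: [2.381, 2.048, 0.001]
force: [0.7, -0.1, -0.9]
width: 34.4
```

```bash
python3 look.py w3; python3 - <<'E'
from h import *
p,d,c,o=pickle.load(open('w3.pkl','rb'));P=cloud(p,d,c,o);Z=P[...,2]
m=np.zeros(Z.shape,bool);m[140:340,238:318]=1
k=(m&(Z>77)&(Z<90)).astype(np.uint8)
n,l,st,ce=cv2.connectedComponentsWithStats(k)
for i in range(1,n):
    if st[i][4]>5:
        q=P[l==i].mean(0);e=q[:2]-[587.7,-188.1];print(st[i],q.round(1),e@[.989,-.149],e@[.149,.989])
print(rel(o,[592.4,-201.2,97],-0.15)[:2])
E
```

```text
3.45 [ 596.54910475 -202.94138442  104.72392441] [2.38091023e+00 2.04804549e+00 8.55972321e-04] 34.364843926823625 [-0.508  0.371  1.7    0.     1.07  -0.358] [ 0.7 -0.1 -0.9]
[263 158  15  22 323] [ 599.9 -151.9   80.8] 6.642969938930395 37.594694194502615
[238 218   9  22 175] [ 584.7 -174.7   80.5] -4.966421537356071 12.809558417851989
[238 267   3  52 122] [ 579.3 -200.    85.3] -6.548306619875855 -13.002103153045404
[266 274  14  21 278] [ 593.  -201.1   80.5] 7.202569129187459 -12.016846712939264
[265 323  13  17 197] [ 588.6 -224.5   80.3] 6.338379572075783 -35.860818195963965
(array([ 0.0011, -0.0044,  0.0077]), np.float64(-3.105175370974282e-05))
```

View pics/w3.png

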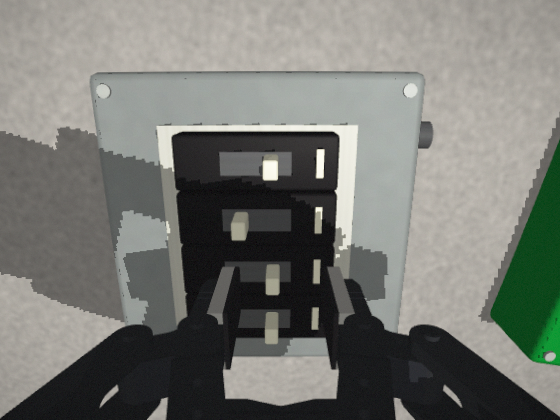

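Nub 3 is at (273,279), still on, and the arm sits 8 mm too high. I'll lower it and grip again.

Emit:
jog_arm(
  claw=[0.4, 0.4, 0.4],
  delta_pos=[
    [0.001, -0.004, 0.004],
    [0, 0, 0.004],
    [0, 0, 0],
  ],
  roll=[0, 0, 0],
)

```text
t: 3.75
eef_pos: [591.4, -200.7, 94.9]
eef_rot: [-2.38, -2.047, 0.001]
force: [-0.6, 0.1, 0.4]
width: 34.8
```

Emit:
jog_arm(
  claw=[0, 0, 0, 0],
  delta_pos=[
    [0, 0, 0],
    [0, 0, 0],
    [0, 0, 0],
    [0, 0, 0],
  ],
  roll=[0, 0, 0, 0],
)

```text
t: 4.08
eef_pos: [592.4, -201.3, 96.3]
eef_rot: [2.381, 2.049, 0.0]
force: [0.7, -0.0, -0.7]
width: 5.0
```

Emit:
jog_arm(
  claw=[0, 0, 0, 0, 0],
  delta_pos=[
    [0, -0.005, 0],
    [0, -0.005, 0],
    [0, -0.004, 0],
    [0, -0.001, 0],
    [0, 0, 0],
  ],
  roll=[0, 0, 0, 0, 0],
)

```text
t: 4.5
eef_pos: [579.0, -199.3, 96.4]
eef_rot: [2.378, 2.044, 0.006]
force: [10.9, -1.0, -9.0]
width: 5.0
```

```bash
cat > nubs.py <<'E'
import sys
from h import *
p,d,c,o=pickle.load(open(sys.argv[1]+'.pkl','rb'));P=cloud(p,d,c,o);Z=P[...,2]
B=P[...,:2]-np.array([587.7,-188.1]);lx=B@[.98877,-.14944];ly=B@[.14944,.98877]
for i,y in enumerate((37.5,12.5,-12.5,-37.5)):
    k=(Z>78)&(Z<83.5)&(abs(lx)<14)&(abs(ly-y)<7)
    if k.sum()>8: print(i+1,k.sum(),'lx mid',(np.percentile(lx[k],3)+np.percentile(lx[k],97))/2,'mean',lx[k].mean(),'ly',ly[k].mean(),Z[k].mean())
E
python3 look.py w4;python3 nubs.py w4; python3 -c "
from h import *
o=pickle.load(open('w4.pkl','rb'))[3];print((o['eef_pos'][:2]-[587.7,-188.1])@[.98877,-.14944])"
```

```text
4.5 [ 579.03364036 -199.27958168   96.42112664] [2.3782386  2.04411521 0.00643101] 4.971611119645066 [-0.517  0.345  1.753  0.002  1.038 -0.367] [10.9 -1.  -9. ]
1 366 lx mid 6.458225810159423 mean 6.407824827608391 ly 37.38769861266856 80.82343841261368
2 313 lx mid -6.594740416520482 mean -6.56248477086331 ly 12.709113089548309 80.82194867226814
3 249 lx mid -7.202010473699512 mean -7.176294077571773 ly -12.103125096326467 80.71410261076988
-6.89835973318742
```

View pics/w4.png

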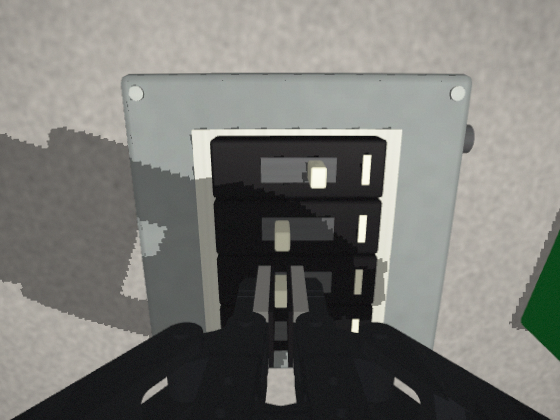

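Nub 3, at (281,290), is against its off stop: local x is -7.2 mm and the stop force is 11 N. Next I'll release it and go to nub 4.

Emit:
jog_arm(
  claw=[0.4, 0.4, 0.4, 0.4, 0.4],
  delta_pos=[
    [0, 0, 0],
    [0, 0, 0],
    [0, 0, -0.022],
    [0, 0, 0],
    [0, 0, 0],
  ],
  roll=[0, 0, 0, 0, 0],
)

```text
t: 4.97
eef_pos: [578.1, -199.5, 119.6]
eef_rot: [2.38, 2.047, 0.001]
force: [-0.3, 0.4, -0.0]
width: 34.2
```

```bash
python3 look.py w5;python3 nubs.py w5; python3 -c "
from h import *
o=pickle.load(open('w5.pkl','rb'))[3]
c=np.array([587.7,-188.1]);f=lambda x,y:c+x*np.array([.98877,-.14944])+y*np.array([.14944,.98877])
for l in((7,-37),(7,37.5),(-7,12.5)): print(rel(o,[*f(*l),96],-.15)[:2])"
```

```text
4.9667 [ 578.09499232 -199.54386917  119.60997458] [2.37965135e+00 2.04687587e+00 1.24849057e-03] 34.160170357234826 [-0.517  0.311  1.746 -0.     1.082 -0.367] [-0.3  0.4 -0. ]
1 281 lx mid 6.454883950595546 mean 6.410118935820477 ly 37.30111035931556 80.80109294354376
2 235 lx mid -6.550703305249003 mean -6.525630640128074 ly 12.610451010539405 80.78318196715037
3 218 lx mid -6.953199335332252 mean -6.9520553007362675 ly -12.042183693853685 80.69468605732298
4 204 lx mid 6.334329023879784 mean 6.332853599742137 ly -37.187560423659946 80.68920669090069
(array([-0.0242,  0.0147,  0.0237]), np.float64(-7.43349842369022e-05))
(array([0.0503, 0.0147, 0.0236]), np.float64(-7.43349842369022e-05))
(array([0.0253, 0.0007, 0.0236]), np.float64(-7.43349842369022e-05))
```

Emit:
jog_arm(
  claw=[0.4, 0.4, 0.4, 0.4, 0.4],
  delta_pos=[
    [-0.024, 0.0145, 0],
    [0, 0, 0],
    [0, 0, 0.012],
    [0, 0, 0.0115],
    [0, 0, 0],
  ],
  roll=[0, 0, 0, 0, 0],
)

```text
t: 5.43
eef_pos: [586.3, -223.5, 90.9]
eef_rot: [-2.378, -2.046, 0.003]
force: [0.0, 0.2, -1.0]
width: 34.2
```

Emit:
jog_arm(
  claw=[0, 0, 0, 0, 0],
  delta_pos=[
    [0, 0, 0],
    [0, 0, 0],
    [0, 0, 0],
    [0, 0, 0],
    [0, 0.0015, 0],
  ],
  roll=[0, 0, 0, 0, 0],
)

```text
t: 5.85
eef_pos: [589.1, -224.5, 94.4]
eef_rot: [-2.38, -2.048, 0.001]
force: [-0.7, 1.9, -2.2]
width: 4.8
```

Emit:
jog_arm(
  claw=[0, 0, 0],
  delta_pos=[
    [0, 0.001, 0],
    [0, 0, 0],
    [0, 0, 0],
  ],
  roll=[0, 0, 0],
)

```text
t: 6.1
eef_pos: [589.9, -224.7, 94.4]
eef_rot: [-2.379, -2.047, 0.001]
force: [-4.2, 2.5, 0.1]
width: 4.6
```

```bash
python3 -c "
from cell import r
import numpy as np
o=r.get_obs();b=o['eef_pos'][:2]-[587.7,-188.1];print(b@[.98877,-.14944],b@[.14944,.98877],o['eef_pos'],o['force'],o['width'])"
```

```text
7.628977036864786 -35.81944622235201 [ 589.89044903 -224.65732569   94.3932742 ] [-4.20029977  2.49218741  0.0648886 ] 4.597492128999752
```

Emit:
jog_arm(
  claw=[0, 0, 0],
  delta_pos=[
    [0, 0.001, 0],
    [0, 0, 0],
    [0, 0, 0],
  ],
  roll=[0, 0, 0],
)

```text
t: 6.35
eef_pos: [590.0, -224.7, 94.3]
eef_rot: [-2.378, -2.046, 0.004]
force: [-7.7, 3.1, 3.1]
width: 5.3
```

Emit:
jog_arm(
  claw=[0.4, 0.4, 0.4, 0.4, 0.4],
  delta_pos=[
    [0, 0, 0],
    [0, 0, 0],
    [0, 0, -0.024],
    [0, 0, 0],
    [0, 0, 0],
  ],
  roll=[0, 0, 0, 0, 0],
)

```text
t: 6.77
eef_pos: [593.4, -226.5, 120.9]
eef_rot: [2.378, 2.045, 0.003]
force: [-0.0, 0.6, -0.1]
width: 34.0
```

```bash
python3 look.py w6;python3 nubs.py w6; python3 -c "
from h import *
o=pickle.load(open('w6.pkl','rb'))[3]
c=np.array([587.7,-188.1]);f=lambda x,y:c+x*np.array([.98877,-.14944])+y*np.array([.14944,.98877])
for l in((7,-37),(7,37.5),(-7,12.5)): print(rel(o,[*f(*l),96],-.15)[:2])"
```

```text
6.7667 [ 593.38416347 -226.52536787  120.93456363] [2.37764391 2.04514004 0.00267193] 33.97272254268935 [-0.543  0.357  1.684 -0.     1.095 -0.393] [-0.   0.6 -0.1]
1 293 lx mid 6.537401353450332 mean 6.563420021716058 ly 36.8082539536726 80.92271975359799
2 270 lx mid -6.4755187694140925 mean -6.431082266268523 ly 12.425860718787131 80.78826010954477
3 244 lx mid -6.876364277351916 mean -6.8220414976317745 ly -12.334233728614464 80.70292741741102
4 223 lx mid 7.205119532207257 mean 7.163667179500181 ly -37.088684117128466 80.71580410252948
(array([ 0.0002, -0.0045,  0.0249]), np.float64(-8.298177050901613e-05))
(array([ 0.0747, -0.0045,  0.0247]), np.float64(-8.298177050901613e-05))
(array([ 0.0497, -0.0185,  0.0247]), np.float64(-8.298177050901613e-05))
```

Nub 4 moved about 0.8 mm, so the pushed ones now read ±7 and nubs 1 and 2 may be slightly short. I'll push those too, nub 1 first.

Emit:
jog_arm(
  claw=[0.4, 0.4, 0.4, 0.4, 0.4],
  delta_pos=[
    [0.0375, -0.004, 0],
    [0.037, 0, 0],
    [0, 0, 0],
    [0, 0, 0],
    [0, 0, 0.012],
  ],
  roll=[0, 0, 0, 0, 0],
)

```text
t: 7.23
eef_pos: [600.5, -152.0, 108.4]
eef_rot: [2.378, 2.046, 0.003]
force: [0.2, -0.2, 0.8]
width: 33.8
```

Emit:
jog_arm(
  claw=[0.4, 0.4, 0.4],
  delta_pos=[
    [0, 0, 0.011],
    [0, 0, 0],
    [0, 0, 0],
  ],
  roll=[0, 0, 0],
)

```text
t: 7.48
eef_pos: [597.7, -151.7, 93.8]
eef_rot: [-2.381, -2.045, 0.002]
force: [-0.8, 0.6, -0.2]
width: 34.1
```

```bash
python3 -c "
from cell import r
import numpy as np
o=r.get_obs();b=o['eef_pos'][:2]-[587.7,-188.1];print(b@[.98877,-.14944],b@[.14944,.98877],o['eef_pos'],o['force'],o['width'])"
```

```text
4.4471889260920445 37.52082875986623 [ 597.70437539 -151.66506073   93.78968302] [-0.78304416  0.59332266 -0.19296829] 34.0959964274277
```

Emit:
jog_arm(
  claw=[0, 0, 0, 0, 0],
  delta_pos=[
    [0, 0.002, 0],
    [0, 0, 0],
    [0, 0, 0],
    [0, 0, 0],
    [0, 0.001, 0],
  ],
  roll=[0, 0, 0, 0, 0],
)

```text
t: 7.9
eef_pos: [601.0, -152.0, 96.2]
eef_rot: [-2.38, -2.048, 0.004]
force: [-9.3, -2.0, 7.0]
width: 4.8
```

Emit:
jog_arm(
  claw=[0, 0, 0, 0],
  delta_pos=[
    [0, 0.001, 0],
    [0, 0.001, 0],
    [0, 0, 0],
    [0, 0, 0],
  ],
  roll=[0, 0, 0, 0],
)

```text
t: 8.23
eef_pos: [601.2, -152.0, 96.1]
eef_rot: [-2.376, -2.046, 0.009]
force: [-14.3, -1.0, 10.6]
width: 5.3
```

```bash
python3 -c "
from cell import r
import numpy as np
o=r.get_obs();b=o['eef_pos'][:2]-[587.7,-188.1];print(b@[.98877,-.14944],b@[.14944,.98877],o['eef_pos'],o['force'],o['width'])"
```

```text
7.932873524397314 37.714644578114054 [ 601.17988505 -151.99432269   96.08230744] [-14.31505478  -1.03781499  10.64136797] 5.265279181315126
```

Nub 1 is against its stop with 14 N. I'll release it and go to nub 2, which is 25 mm in -x and about 14 mm in -y of the tool.

Emit:
jog_arm(
  claw=[0.4, 0.4, 0.4, 0.4, 0.4],
  delta_pos=[
    [0, 0, 0],
    [0, 0, 0],
    [0, 0, -0.024],
    [0, 0, 0],
    [0, 0, 0],
  ],
  roll=[0, 0, 0, 0, 0],
)

```text
t: 8.65
eef_pos: [605.3, -152.3, 121.4]
eef_rot: [2.379, 2.046, 0.003]
force: [-0.9, -0.0, -1.3]
width: 34.1
```

```bash
python3 look.py w7;python3 nubs.py w7; python3 -c "
from h import *
o=pickle.load(open('w7.pkl','rb'))[3]
c=np.array([587.7,-188.1]);f=lambda x,y:c+x*np.array([.98877,-.14944])+y*np.array([.14944,.98877])
for l in((7,37.5),(-7,12.5)): print(rel(o,[*f(*l),96],-.15)[:2])"
```

```text
8.65 [ 605.3071242  -152.34056089  121.40486304] [2.37854047 2.046288   0.00342266] 34.11658111366859 [-0.428  0.334  1.713  0.     1.09  -0.278] [-0.9 -0.  -1.3]
1 219 lx mid 6.93065112612925 mean 6.932169558403449 ly 37.87748551899973 80.75875654633316
2 163 lx mid -5.95670485674586 mean -5.784670298149425 ly 12.632060566239117 80.71181781341971
3 177 lx mid -7.067577156437517 mean -7.018337274343986 ly -11.98185725481746 80.49639299735212
4 165 lx mid 7.0055324228386295 mean 7.027353551231976 ly -36.68042820654573 80.51969762971278
(array([-0.0005, -0.0052,  0.0254]), np.float64(0.0001028161544277674))
(array([-0.0255, -0.0192,  0.0253]), np.float64(0.0001028161544277674))
```

Emit:
jog_arm(
  claw=[0.4, 0.4, 0.4, 0.4, 0.4],
  delta_pos=[
    [-0.0255, -0.0185, 0],
    [0, 0, 0],
    [0, 0, 0.013],
    [0, 0, 0.011],
    [0, 0, 0],
  ],
  roll=[0, 0, 0, 0, 0],
)

```text
t: 9.12
eef_pos: [579.8, -172.9, 91.6]
eef_rot: [-2.377, -2.045, 0.004]
force: [-0.2, 0.7, -0.1]
width: 34.0
```

Emit:
jog_arm(
  claw=[0, 0, 0, 0, 0],
  delta_pos=[
    [0, 0, 0],
    [0, 0, 0],
    [0, 0, 0],
    [0, 0, 0],
    [0, -0.0005, 0],
  ],
  roll=[0, 0, 0, 0, 0],
)

```text
t: 9.53
eef_pos: [582.9, -174.1, 95.7]
eef_rot: [2.379, 2.046, 0.005]
force: [9.2, -0.3, -9.4]
width: 4.9
```

```bash
python3 -c "
from cell import r
import numpy as np
o=r.get_obs();b=o['eef_pos'][:2]-[587.7,-188.1];print(b@[.98877,-.14944],b@[.14944,.98877],o['eef_pos'],o['force'],o['width'])"
```

```text
-6.828374005115529 13.104045817985172 [ 582.9065697  -174.12265841   95.66487828] [ 9.23587425 -0.30178586 -9.36654341] 4.911345454886276
```

Nub 2 is against its off stop with 9 N. I'll release it, rise and check all four.

Emit:
jog_arm(
  claw=[0.4, 0.4, 0.4, 0.4, 0.4],
  delta_pos=[
    [0, 0, 0],
    [0, 0, 0],
    [0, 0, -0.03],
    [0, 0, -0.04],
    [0, 0, -0.04],
  ],
  roll=[0, 0, 0, 0, 0],
)

```text
t: 9.95
eef_pos: [580.4, -173.8, 206.2]
eef_rot: [-2.379, -2.047, 0.002]
force: [0.5, -0.9, -0.5]
width: 34.4
```

Emit:
jog_arm(
  claw=[0.4, 0.4, 0.4],
  delta_pos=[
    [-0.02, 0, -0.03],
    [0, 0, 0],
    [0, 0, 0],
  ],
  roll=[0, 0, 0],
)

```text
t: 10.2
eef_pos: [579.4, -195.3, 239.2]
eef_rot: [2.378, 2.044, 0.003]
force: [-0.3, 0.1, -0.3]
width: 34.2
```

```bash
python3 look.py w8;python3 nubs.py w8
```

```text
10.2 [ 579.4065835  -195.329224    239.23950604] [2.37825085 2.04392175 0.00304566] 34.15104975080462 [-0.51   0.169  1.679 -0.     1.288 -0.359] [-0.3  0.1 -0.3]
1 92 lx mid 7.157750023807491 mean 7.168410470454236 ly 37.49837506005305 80.8159750290315
2 86 lx mid -6.656237347281714 mean -6.719586946239557 ly 12.776340001722778 80.77474458342449
3 84 lx mid -6.687357083069237 mean -6.765087715923706 ly -12.269165020897043 80.65339165789297
4 74 lx mid 7.0310754111342195 mean 6.97879841247607 ly -37.085933218574816 80.80482153488417
```

View pics/w8.png

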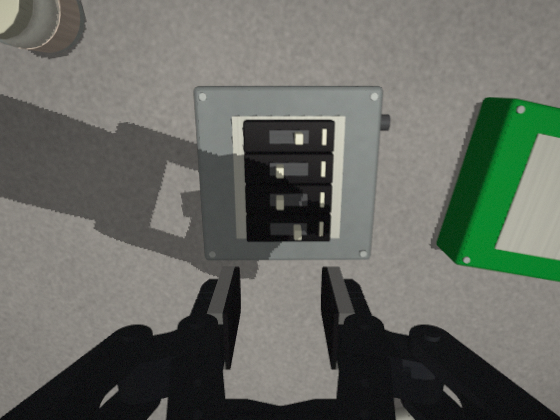

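All four are right: local x reads +7.2, -6.7, -6.7 and +7.0 mm, with a shared offset of about 0.2 mm. Nubs are at (300,139), (280,172), (280,201) and (297,231). Next is the sign.

Emit:
jog_arm(
  claw=[0.4, 0.4, 0.4, 0.4, 0.4],
  delta_pos=[
    [0, 0, -0.02],
    [0, 0, -0.03],
    [0.04, 0, 0],
    [0.04, 0, 0],
    [0.04, 0, 0],
  ],
  roll=[-0.075, -0.075, 0, 0, 0],
)

```text
t: 10.67
eef_pos: [577.4, -72.6, 284.1]
eef_rot: [-2.221, -2.218, 0.002]
force: [1.0, 0.7, 0.4]
width: 34.1
```

Emit:
jog_arm(
  claw=[0.4, 0.4, 0.4, 0.4, 0.4],
  delta_pos=[
    [0.04, 0.002, 0],
    [0.04, 0.002, 0],
    [0.04, 0.002, 0],
    [0.04, 0.002, 0],
    [0.04, 0.002, 0],
  ],
  roll=[0, 0, 0, 0, 0],
)

```text
t: 11.08
eef_pos: [586.8, 128.3, 283.4]
eef_rot: [-2.219, -2.22, 0.005]
force: [0.4, 0.0, -0.0]
width: 34.1
```

Emit:
jog_arm(
  claw=[0.4, 0.4, 0.4, 0.4],
  delta_pos=[
    [0.04, 0.002, 0],
    [0, 0, 0],
    [0, 0, 0],
    [0, 0, 0],
  ],
  roll=[0, 0, 0, 0],
)

```text
t: 11.42
eef_pos: [589.4, 166.0, 283.9]
eef_rot: [-2.219, -2.221, 0.004]
force: [-0.2, 0.3, -0.1]
width: 34.4
```

```bash
python3 look.py w9
```

```text
11.4167 [589.41419859 166.0132853  283.91745955] [-2.21935752 -2.22098348  0.00431992] 34.42849076676179 [ 0.09   0.138  1.63  -0.     1.377  0.089] [-0.2  0.3 -0.1]
```

View pics/w9.png

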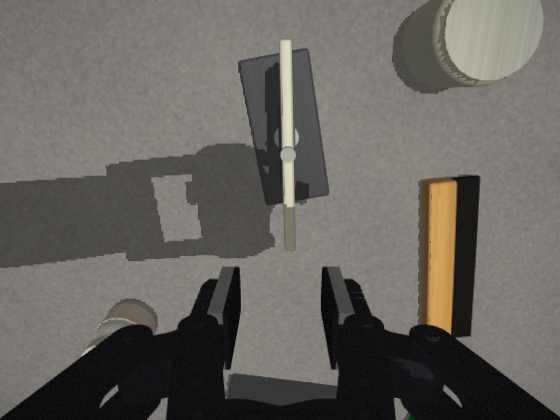

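The wrist view shows the board's top edge running from (286,40) to (290,250), its cap at (288,155), and the whole foot around (284,127).

```bash
cat > sign.py <<'E'
import sys
from h import *
p,d,c,o=pickle.load(open(sys.argv[1]+'.pkl','rb'));P=cloud(p,d,c,o);Z=P[...,2]
near=np.hypot(P[...,0]-592,P[...,1]-206)<95
k=near&(Z>150)&(Z<158);k&=np.arange(420)[:,None]<262
q=P[k][:,:2].astype(np.float32);rc=cv2.minAreaRect(q);print('board top',k.sum(),Z[k].mean(),rc)
vx,vy,x0,y0=cv2.fitLine(q,cv2.DIST_HUBER,0,.01,.01).ravel();print('board line yaw of y', np.arctan2(-vx,vy) if vy>0 else np.arctan2(vx,-vy),(x0,y0))
k2=near&(Z>9)&(Z<15);k2&=np.arange(420)[:,None]<262
if k2.sum()>50:
    q=P[k2][:,:2].astype(np.float32);print('foot',k2.sum(),Z[k2].mean(),cv2.minAreaRect(q))
k3=near&(Z>158.5)&(Z<170)&(np.arange(420)[:,None]<262);print('cap',k3.sum(),P[k3].mean(0),P[k3].min(0),P[k3].max(0)) if k3.sum() else 0
E
python3 sign.py w9
```

```text
board top 2412 154.78249372304847 ((593.1856079101562, 206.22711181640625), (9.693455696105957, 139.19442749023438), 2.312260150909424)
board line yaw of y 0.027488666 (np.float32(593.057), np.float32(212.3406))
foot 7790 11.954269489367402 ((593.1526489257812, 206.59751892089844), (70.24056243896484, 149.66952514648438), 10.14499282836914)
cap 160 [593.35349202 206.26035456 159.2366484 ] [588.34386537 201.79570488 158.50781758] [597.99599557 210.97782777 161.222185  ]
```

```bash
python3 -c "
from h import *
o=pickle.load(open('w9.pkl','rb'))[3]
print(rel(o,[591.8,254.4,155],.03))"
```

```text
(array([0.0885, 0.0029, 0.1288]), np.float64(-0.02926670425172804), array([[-0.001,  1.   , -0.003],
       [ 1.   ,  0.001, -0.001],
       [-0.001, -0.003, -1.   ]]))
```

Emit:
jog_arm(
  claw=[0.4, 0.4, 0.4, 0.4, 0.4],
  delta_pos=[
    [0.03, 0.001, 0],
    [0.03, 0.001, 0],
    [0.0285, 0.001, 0],
    [0, 0, 0.02],
    [0, 0, 0.03],
  ],
  roll=[0, 0, -0.03, 0, 0],
)

```text
t: 11.88
eef_pos: [595.4, 254.8, 238.8]
eef_rot: [2.185, 2.252, 0.01]
force: [0.0, -0.1, 0.7]
width: 34.3
```

Emit:
jog_arm(
  claw=[0.4, 0.4, 0.4],
  delta_pos=[
    [0, 0, 0.02],
    [0, 0, 0],
    [0, 0, 0],
  ],
  roll=[0, 0, 0],
)

```text
t: 12.13
eef_pos: [592.8, 252.9, 214.4]
eef_rot: [-2.189, -2.251, 0.005]
force: [0.3, -0.7, 1.3]
width: 34.4
```

```bash
python3 look.py w10;python3 -c "
from h import *
o=pickle.load(open('w10.pkl','rb'))[3]
print(rel(o,[591.8,254.4,155],.03)[:2])"
```

```text
12.1333 [592.7795834  252.94416818 214.38990899] [-2.18883885 -2.25111301  0.00457359] 34.42877131581504 [ 0.228  0.272  1.604 -0.     1.269  0.2  ] [ 0.3 -0.7  1.3]
(array([ 0.0015, -0.0007,  0.0594]), np.float64(-0.001948846193861632))
```

View pics/w10.png

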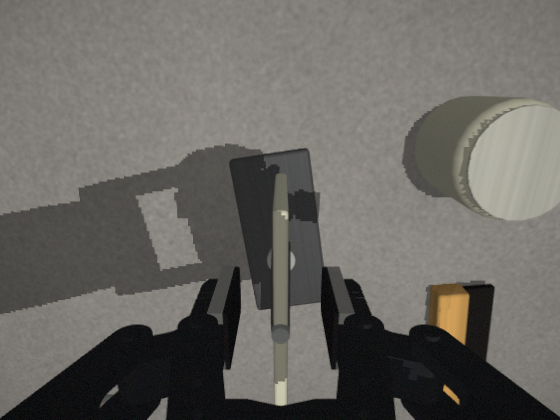

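The board's edge, at column ~281, lies centred between the pads. I'll descend and grip.

Emit:
jog_arm(
  claw=[0.4, 0.4, 0.4, 0.4],
  delta_pos=[
    [0.001, 0, 0.025],
    [0, 0, 0.02],
    [0, 0, 0.013],
    [0, 0, 0],
  ],
  roll=[0, 0, 0, 0],
)

```text
t: 12.52
eef_pos: [592.4, 254.7, 156.0]
eef_rot: [-2.188, -2.252, 0.004]
force: [-0.3, -0.0, -0.5]
width: 34.2
```

Emit:
jog_arm(
  claw=[0, 0, 0, 0, 0],
  delta_pos=[
    [0, 0, 0],
    [0, 0, 0],
    [0, 0, 0],
    [0, 0, 0],
    [0, 0, 0],
  ],
  roll=[0, 0, 0, 0, 0],
  squeeze=20,
)

```text
t: 12.93
eef_pos: [593.5, 255.6, 159.9]
eef_rot: [2.188, 2.254, 0.001]
force: [-5.7, -1.2, 6.2]
width: 8.0
```

Emit:
jog_arm(
  claw=[0, 0, 0, 0, 0],
  delta_pos=[
    [-0.0002, 0.0049, 0],
    [-0.0002, 0.0049, 0],
    [-0.0002, 0.0049, 0],
    [-0.0002, 0.0049, 0],
    [-0.0002, 0.0049, 0],
  ],
  roll=[0.1, 0.1, 0.1, 0.1, 0.1],
)

```text
t: 13.35
eef_pos: [617.3, 249.9, 159.8]
eef_rot: [2.68, 1.636, -0.001]
force: [-6.5, -3.5, 7.4]
width: 7.5
```

```bash
cat > rad.py <<'E'
from h import *
from cell import r
o=r.get_obs();b=o['eef_pos'][:2]-[593.2,206.4];M=R.from_rotvec(o['eef_rot']).as_matrix()
print('t',o['t'],'r',np.hypot(*b),'ang',np.arctan2(b[1],b[0]),'tool x yaw',np.arctan2(M[1,0],M[0,0]),'tool y yaw',np.arctan2(M[1,1],M[0,1]),o['force'].round(1),o['width'],o['joint_positions'].round(2))
E
python3 rad.py
```

```text
t 13.35 r 49.718293538266664 ang 1.0639000322628291 tool x yaw 1.0960445740350178 tool y yaw -0.4747508987635769 [-6.5 -3.5  7.4] 7.468819126129789 [ 0.22  0.38  1.58 -0.    1.19  0.69]
```

Tracking the arc well (r = 49.7 mm). I'll carry on.

Emit:
jog_arm(
  claw=[0, 0, 0, 0, 0],
  delta_pos=[
    [-0.0002, 0.0049, 0],
    [-0.0002, 0.0049, 0],
    [-0.0002, 0.0049, 0],
    [-0.0002, 0.0049, 0],
    [-0.0002, 0.0049, 0],
  ],
  roll=[0.1, 0.1, 0.1, 0.1, 0.1],
)

```text
t: 13.77
eef_pos: [635.5, 233.6, 159.8]
eef_rot: [3.001, 0.923, -0.001]
force: [-7.2, -4.7, 6.3]
width: 7.8
```

Emit:
jog_arm(
  claw=[0, 0, 0, 0, 0],
  delta_pos=[
    [-0.0002, 0.0049, 0],
    [-0.0002, 0.0049, 0],
    [-0.0002, 0.0049, 0],
    [-0.0002, 0.0049, 0],
    [-0.0002, 0.0049, 0],
  ],
  roll=[0.1, 0.1, 0.1, 0.1, 0.1],
)

```text
t: 14.18
eef_pos: [643.9, 210.6, 159.8]
eef_rot: [3.135, 0.152, -0.001]
force: [-7.9, -5.2, 7.5]
width: 7.7
```

```bash
python3 rad.py
```

```text
t 14.1833 r 50.918252424835984 ang 0.08209099793456054 tool x yaw 0.09720349621623128 tool y yaw -1.4735906110974386 [-7.9 -5.2  7.5] 7.7498437824037865 [ 0.15  0.4   1.55 -0.    1.19  1.62]
```

The board is at the quarter turn. I'll release, lift, turn the tool half round and regrip.

Emit:
jog_arm(
  claw=[0.4, 0.4, 0.4, 0.4, 0.4],
  delta_pos=[
    [0, 0, 0],
    [0, 0, 0],
    [0, 0, 0],
    [0, 0, -0.03],
    [0, 0, -0.03],
  ],
  roll=[0, 0, 0, 0, 0],
)

```text
t: 14.6
eef_pos: [642.4, 211.9, 215.7]
eef_rot: [3.137, 0.16, -0.008]
force: [-0.3, 0.9, 1.1]
width: 34.4
```

Emit:
jog_arm(
  claw=[0.4, 0.4, 0.4, 0.4, 0.4],
  delta_pos=[
    [0, 0, -0.01],
    [0, 0, 0],
    [0, 0, 0],
    [0, 0, 0],
    [0, 0, 0],
  ],
  roll=[0, -0.12, -0.12, -0.12, -0.12],
)

```text
t: 15.02
eef_pos: [643.9, 212.1, 227.5]
eef_rot: [-3.007, -0.91, -0.0]
force: [0.1, -0.3, -0.0]
width: 33.9
```

Emit:
jog_arm(
  claw=[0.4, 0.4, 0.4, 0.4, 0.4],
  delta_pos=[
    [0, 0, 0],
    [0, 0, 0],
    [0, 0, 0],
    [0, 0, 0],
    [0, 0, 0],
  ],
  roll=[-0.12, -0.12, -0.12, -0.12, -0.12],
)

```text
t: 15.43
eef_pos: [643.9, 212.1, 227.3]
eef_rot: [-2.604, -1.758, -0.0]
force: [0.8, -0.3, 0.4]
width: 34.2
```

Emit:
jog_arm(
  claw=[0.4, 0.4, 0.4, 0.4, 0.4],
  delta_pos=[
    [0, 0, 0],
    [0, 0, 0],
    [0, 0, 0],
    [0, 0, 0],
    [0, 0, 0],
  ],
  roll=[-0.12, -0.12, -0.12, -0.12, -0.12],
)

```text
t: 15.85
eef_pos: [643.9, 212.1, 227.4]
eef_rot: [1.968, 2.449, 0.0]
force: [-0.1, 0.6, 0.2]
width: 34.4
```

Emit:
jog_arm(
  claw=[0.4, 0.4, 0.4, 0.4, 0.4],
  delta_pos=[
    [0, 0, 0],
    [0, 0, 0],
    [0, 0, 0],
    [0, 0, 0],
    [0, 0, 0],
  ],
  roll=[-0.12, -0.12, -0.12, -0.12, -0.12],
)

```text
t: 16.27
eef_pos: [643.9, 212.1, 227.3]
eef_rot: [1.156, 2.921, 0.0]
force: [-0.3, 0.6, 0.7]
width: 33.8
```

Emit:
jog_arm(
  claw=[0.4, 0.4, 0.4, 0.4, 0.4],
  delta_pos=[
    [0, 0, 0],
    [0, 0, 0],
    [0, 0, 0],
    [0, 0, 0],
    [0, 0, 0],
  ],
  roll=[-0.12, -0.12, -0.12, -0.12, -0.12],
)

```text
t: 16.68
eef_pos: [643.9, 212.1, 227.4]
eef_rot: [0.241, 3.132, 0.0]
force: [0.3, -0.7, 0.0]
width: 34.0
```

Emit:
jog_arm(
  claw=[0.4, 0.4, 0.4, 0.4],
  delta_pos=[
    [0, 0, 0],
    [0, 0, 0],
    [0, 0, 0],
    [0, 0, 0],
  ],
  roll=[-0.12, -0.12, -0.02, 0],
)

```text
t: 17.02
eef_pos: [643.9, 212.0, 227.5]
eef_rot: [0.154, -3.138, -0.0]
force: [-0.6, 0.1, 1.1]
width: 33.7
```

```bash
python3 rad.py; python3 look.py w11
```

```text
t 17.0167 r 50.97377960100372 ang 0.11106679072576255 tool x yaw -3.0435715614209946 tool y yaw 1.6688174183370246 [-0.6  0.1  1.1] 33.69310523700394 [ 0.15  0.33  1.5   0.    1.3  -1.52]
17.0167 [643.85970068 212.04986142 227.48169906] [ 1.53908641e-01 -3.13780201e+00 -5.84291738e-05] 33.69310523700394 [ 0.151  0.333  1.504  0.     1.304 -1.518] [-0.6  0.1  1.1]
```

View pics/w11.png

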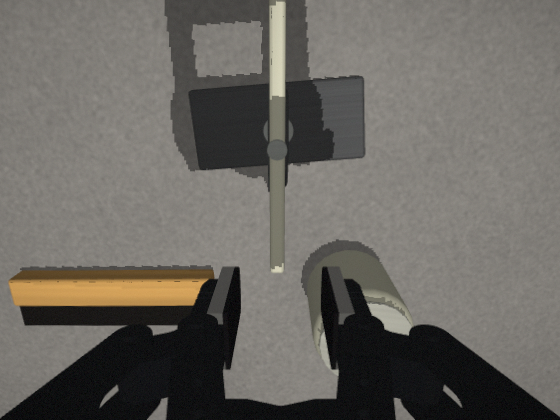

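The board runs along column ~277, with its far end at (277,270) between the pads and aligned. I'll descend and grip.

Emit:
jog_arm(
  claw=[0.4, 0.4, 0.4, 0.4, 0.4],
  delta_pos=[
    [0.001, 0, 0.025],
    [0, 0, 0.025],
    [0, 0, 0.02],
    [0, 0, 0],
    [0, 0, 0],
  ],
  roll=[0, 0, 0, 0, 0],
)

```text
t: 17.48
eef_pos: [642.2, 211.6, 156.6]
eef_rot: [0.154, -3.135, 0.0]
force: [0.2, 1.4, 0.3]
width: 34.1
```

Emit:
jog_arm(
  claw=[0, 0, 0, 0, 0],
  delta_pos=[
    [0, 0, 0],
    [0, 0, 0],
    [0, 0, 0],
    [0, 0, 0],
    [0, 0, 0],
  ],
  roll=[0, 0, 0, 0, 0],
)

```text
t: 17.9
eef_pos: [644.3, 211.2, 160.1]
eef_rot: [-0.156, 3.134, -0.002]
force: [1.6, -3.4, 6.7]
width: 7.5
```

```bash
python3 rad.py
```

```text
t 17.9 r 51.35850634697708 ang 0.09269360144195707 tool x yaw -3.042348354483392 tool y yaw 1.670035910835892 [ 1.6 -3.4  6.7] 7.511908888807373 [ 0.15  0.4   1.55 -0.    1.19 -1.52]
```

Emit:
jog_arm(
  claw=[0, 0, 0, 0, 0],
  delta_pos=[
    [0.0002, -0.005, 0],
    [0.0002, -0.005, 0],
    [0.0002, -0.005, 0],
    [0.0002, -0.005, 0],
    [0.0002, -0.005, 0],
  ],
  roll=[0.1, 0.1, 0.1, 0.1, 0.1],
)

```text
t: 18.32
eef_pos: [640.9, 186.1, 160.2]
eef_rot: [0.632, 3.073, -0.001]
force: [0.0, -5.8, 7.0]
width: 7.5
```

Emit:
jog_arm(
  claw=[0, 0, 0, 0, 0],
  delta_pos=[
    [0.0002, -0.005, 0],
    [0.0002, -0.005, 0],
    [0.0002, -0.005, 0],
    [0.0002, -0.005, 0],
    [0.0002, -0.005, 0],
  ],
  roll=[0.1, 0.1, 0.1, 0.1, 0.1],
)

```text
t: 18.73
eef_pos: [625.9, 165.8, 160.2]
eef_rot: [1.372, 2.821, -0.001]
force: [-1.1, -7.3, 8.2]
width: 7.6
```

```bash
python3 rad.py
```

```text
t 18.7333 r 52.12330319400486 ang -0.8919603210780388 tool x yaw 2.236060132165503 tool y yaw 0.6652693617548708 [-1.1 -7.3  8.2] 7.57136290868359 [ 0.09  0.33  1.63 -0.    1.17 -0.58]
```

Emit:
jog_arm(
  claw=[0, 0, 0, 0, 0],
  delta_pos=[
    [0.0004, -0.005, 0],
    [0.0004, -0.005, 0],
    [0.0004, -0.005, 0],
    [0.0004, -0.005, 0],
    [0.0002, -0.0045, 0],
  ],
  roll=[0.1, 0.1, 0.1, 0.1, 0.088],
)

```text
t: 19.15
eef_pos: [603.3, 155.3, 160.1]
eef_rot: [2.013, 2.405, -0.003]
force: [-2.1, -11.1, 7.9]
width: 7.6
```

Emit:
jog_arm(
  claw=[0, 0],
  delta_pos=[
    [0, 0, 0],
    [0, 0, 0],
  ],
  roll=[0, 0],
)

```text
t: 19.32
eef_pos: [603.3, 155.3, 160.2]
eef_rot: [2.008, 2.41, -0.003]
force: [-1.8, -11.4, 7.5]
width: 7.8
```

```bash
python3 rad.py
```

```text
t 19.3167 r 52.044948968174914 ang -1.3763212203013413 tool x yaw 1.7525051234743594 tool y yaw 0.1817168930987545 [ -1.8 -11.4   7.5] 7.8381808444655325 [ 0.07  0.28  1.7  -0.01  1.16 -0.11]
```

Emit:
jog_arm(
  claw=[0.1, 0.2, 0.4, 0.4, 0.4],
  delta_pos=[
    [0, 0, 0],
    [0, 0, 0],
    [0, 0, 0],
    [0, 0, -0.02],
    [0, 0, -0.04],
  ],
  roll=[0, 0, 0, 0, 0],
)

```text
t: 19.73
eef_pos: [598.4, 158.0, 211.8]
eef_rot: [-2.004, -2.407, 0.013]
force: [0.4, 0.3, -0.3]
width: 34.2
```

Emit:
jog_arm(
  claw=[0.4, 0.4, 0.4, 0.4],
  delta_pos=[
    [-0.01, 0, -0.04],
    [-0.01, 0, -0.03],
    [0, 0, 0],
    [0, 0, 0],
  ],
  roll=[0, 0, 0, 0],
)

```text
t: 20.07
eef_pos: [606.8, 138.4, 290.3]
eef_rot: [2.009, 2.411, 0.006]
force: [0.4, 0.6, -0.1]
width: 34.0
```

```bash
python3 look.py w12; python3 sign.py w12
```

```text
20.0667 [606.81385229 138.36955038 290.33009482] [2.00878062 2.41149442 0.00584757] 34.04069337020924 [ 4.200e-02  1.530e-01  1.602e+00  1.000e-03  1.383e+00 -1.400e-01] [ 0.4  0.6 -0.1]
board top 2378 154.81913367331515 ((594.0826416015625, 203.03619384765625), (8.473882675170898, 133.02134704589844), 10.99512767791748)
board line yaw of y 0.19134767 (np.float32(592.81464), np.float32(208.42818))
foot 8081 11.995815102140918 ((593.1581420898438, 206.53274536132812), (70.20980834960938, 149.28981018066406), 9.989725112915039)
cap 158 [593.40026146 205.731817   159.37137551] [588.52817312 200.90208742 158.53730662] [597.98950033 210.62528801 160.92451904]
```

View pics/w12.png

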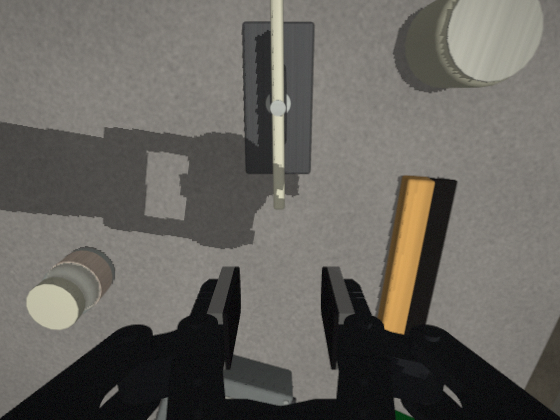

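The board now runs along the foot, with columns 276–279 inside the foot's 244–312. Its yaw measures 0.191 against the foot's 0.175, about 0.9° apart. I'll check the face and everything else from the fixed cameras.

Emit:
jog_arm(
  claw=[0.4, 0.4, 0.4, 0.4, 0.4],
  delta_pos=[
    [-0.035, 0, -0.01],
    [-0.035, 0, 0],
    [-0.035, 0, 0],
    [-0.035, 0, 0],
    [0, 0, 0],
  ],
  roll=[0, 0, 0, 0, 0],
)

```text
t: 20.53
eef_pos: [630.9, -4.1, 294.8]
eef_rot: [-2.015, -2.407, 0.005]
force: [0.4, -0.7, 0.7]
width: 34.2
```

```bash
python3 - <<'E'
from h import *
from cell import r
for n in("scene","top"):
    p,d=r.snapshot(n);c=r.camera_params(n)
    p0,d0,_,_=pickle.load(open(n+".pkl","rb"))
    pickle.dump((p,d,c),open(n+"2.pkl","wb"))
    cv2.imwrite(f"pics/{n}9.png",p[:,:,::-1])
    P=cloud(p,d,c);Z=P[...,2];P0=cloud(p0,d0,c);Z0=P0[...,2]
    near=np.hypot(P[...,0]-592,P[...,1]-206)<95
    k=near&(Z>9)&(Z<15);print(n,'foot',k.sum(),cv2.minAreaRect(P[k][:,:2].astype(np.float32)))
    k=near&(Z>(148 if n=='top' else 100))&(Z<157)
    if k.sum():
        vx,vy,a,b=cv2.fitLine(P[k][:,:2].astype(np.float32),cv2.DIST_HUBER,0,.01,.01).ravel();print('board',k.sum(),np.arctan(-vx/vy))
        if n=='scene': print('board face pts mean',P[k].mean(0))
    for nm,(x,y,h,R_) in dict(jar=(407,-26,85,34),tub=(743,287,95,46)).items():
        f=lambda P:P[(np.hypot(P[...,0]-x,P[...,1]-y)<R_+15)&(abs(P[...,2]-h)<6)]
        a,b=f(P0),f(P);print(nm,len(a),a.mean(0).round(1) if len(a) else 0,len(b),b.mean(0).round(1) if len(b) else 0)
p=cv2.imread('pics/scene9.png');cv2.imwrite('pics/scene9z.png',cv2.resize(p[160:360,180:380],None,fx=3,fy=3,interpolation=cv2.INTER_CUBIC))
E
python3 look.py w13; python3 sign.py w13
```

```text
scene foot 1310 ((594.904052734375, 208.16812133789062), (70.41629791259766, 149.39456176757812), 10.194899559020996)
board 1407 0.19337744
board face pts mean [595.8407691  213.64479623 129.87074425]
jar 168 [409.2 -20.9  82.5] 161 [408.7 -21.4  82.6]
tub 1208 [750.2 294.8  93.5] 1209 [750.1 294.8  93.5]
top foot 1069 ((591.9672241210938, 205.48692321777344), (70.21218872070312, 150.47280883789062), 10.135619163513184)
board 214 0.19470283
jar 448 [405.6 -25.7  85.6] 57 [403.8 -46.3  85.6]
tub 834 [746.5 290.   95.2] 834 [746.4 290.1  95. ]
20.6333 [ 6.30366786e+02 -5.30362907e-02  2.95079127e+02] [-2.00998187 -2.40887695  0.00257849] 34.38551207218592 [-1.800e-01  1.730e-01  1.570e+00  1.000e-03  1.403e+00 -3.600e-01] [ 0.3 -0.6 -0.9]
board top 0 nan ((0.0, 0.0), (0.0, 0.0), 0.0)sign.py:6: RuntimeWarning: Mean of empty slice.
  q=P[k][:,:2].astype(np.float32);rc=cv2.minAreaRect(q);print('board top',k.sum(),Z[k].mean(),rc)
  ret = ret.dtype.type(ret / rcount)
Traceback (most recent call last):
  File "sign.py", line 7, in <module>
    vx,vy,x0,y0=cv2.fitLine(q,cv2.DIST_HUBER,0,.01,.01).ravel();print('board line yaw of y', np.arctan2(-vx,vy) if vy>0 else np.arctan2(vx,-vy),(x0,y0))
                ~~~~~~~~~~~^^^^^^^^^^^^^^^^^^^^^^^^^^^^
cv2.error: OpenCV(4.12.0) /io/opencv/modules/imgproc/src/linefit.cpp:50: error: (-215:Assertion failed) count > 0 in function 'fitLine2D_wods'
```

View pics/scene9z.png

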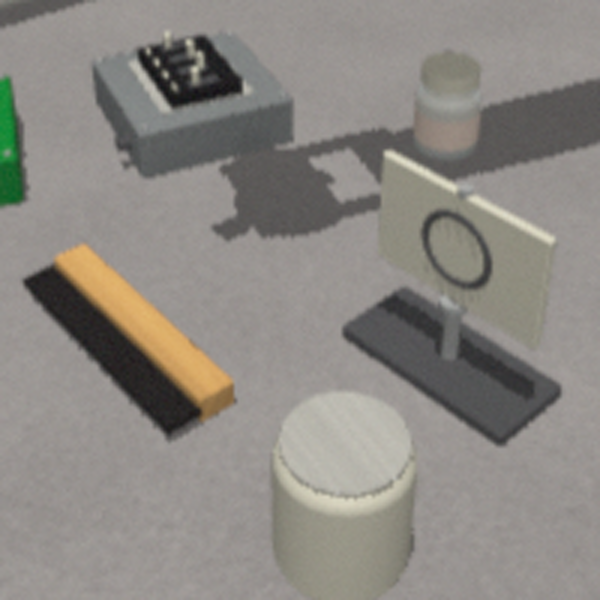

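View pics/top9.png

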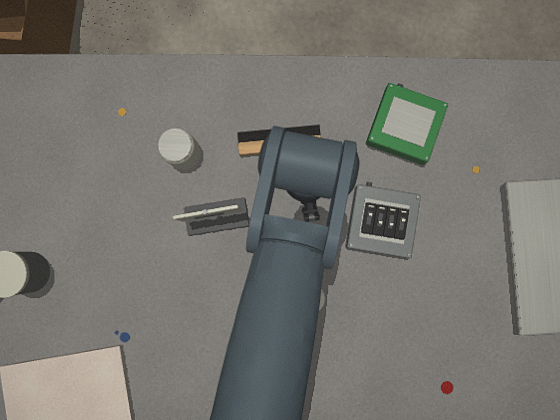

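The scene view shows the ring facing away from the robot, at (455,250) in the zoom, with the board along the foot. The can, jar and squeegee are unmoved, and the switches read on, off, off, on. All three cameras put the board within about 1° of the foot, and the arm is clear, so I'm handing in.

```bash
python3 -c "
from cell import r
r.close_job();print(r.get_obs()['t'])"
```

```text
the job is handed in; nothing more can be done
the job is handed in; nothing more can be done
```

I set the switches first, then turned the sign, and handed the job in with the arm clear of everything at about 20.6 s. No verdict was reported.

- **Switches:** I slid each nub to its stop and felt 8–14 N of stop force on each. The last wrist check read local x of +7.2, -6.7, -6.7 and +7.0 mm from left to right, so the outer two are on and the inner two are off. The first grip on the third nub was about 8 mm too high and slipped, so I lowered the arm and regripped.
- **Sign:** I turned the board clockwise in two quarter-turn grips. The scene camera shows the ring face looking away from the robot. The wrist, scene and top cameras all put the board about 0.016 rad (1°) past the foot's line, and I left that as it is.
- **Jar, can and squeegee:** The can read within 0.1 mm of its starting place from both fixed cameras, and the jar within 0.7 mm from the scene camera. The top camera's jar reading does not count, because the arm hid most of it. The squeegee I checked only by eye in the pictures, where it looks unmoved.

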